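Square a dish carrier against its stage pegs and latch it

ROBOT

A 6-joint arm with a two-finger parallel gripper is mounted at the origin on the work surface. World frame = base frame: x ahead of the robot, y to its left, z up, the work surface at z = 0. Lengths are in mm, angles in rad, forces in N, time in s.
With the tool pointing down it reaches from about 300 to 875 mm from the base axis. Payload 6.4 kg.
Tool frame: the origin (TCP) lies midway between the tips of the shut fingers; the grasp point (between the pads) lies 19 mm behind it; z points along the fingers, y is the line along which they close (so a half turn about z gives the same grasp; the last joint's range is limited). The gripper opens to 85 mm and grips with 20 to 120 N. Pads are 22 mm wide; open, the fingers measure 114 mm over their backs; the gripper's body (76 mm by 85 mm) begins 54 mm behind the grasp point. The pads swing forward as they close: fully open they stand 13 mm farther back than shut.
Start: joints at [1.023, 0.181, 1.607, -0, 1.354, -0.206], TCP at [192.719, 541.757, 231.288] pointing down, gripper open.
Joint ranges: [-2.99, 2.99], [-0.89, 2.07], [0.3, 2.58], [-1.14, 4.28], [0, 2.63], [-3.12, 3.12]. Speed limits (rad/s): [2.57, 2.57, 3.01, 3.14, 3.14, 3.14].

INTERFACE

Orientations are given as a rotation vector (axis times angle).
In Python, from cell import ctrl gives the robot as it stands. Calls block until the motion is done:
- ctrl.reach(position, orientation): joint-space move of the TCP to a pose.
- ctrl.move_linear(position, ori=None, v=150): straight line of the TCP; ori=None keeps the orientation; v is the mean speed in mm/s.
- ctrl.move_j(angles): joint-space move.
- ctrl.command_gripper(opening): finger opening in mm; the grip force is fixed at half the most; returns when the fingers have stopped.
- ctrl.wait(seconds).
- ctrl.solve_ik(position, orientation): joint angles nearest the present ones, or None.
- ctrl.get_obs(): the state.
- ctrl.read_camera(name): name is "scene" or "top" or "wrist"; returns a dict with "pixels" (400x640x3 uint8, blue, green, red), "intrinsics" (3x3 intrinsics, pixels), "pose" (4x4, takes a point from camera to world coordinates); the wrist camera has in their place "hand_eye" (4x4, takes a point from camera to tool coordinates, whose origin is the TCP and whose axes are the flange's). Camera axes: x right, y down, z forward; pixel columns grow to the right and rows downward; lengths in mm; the calibration is good to about 2 mm. The wrist camera is an equidistant fisheye: a pixel r from the principal point sees the ray r / f radians off the axis. A picture is of the moment at which its call begins: read the wrist's pose just before it. There is no depth.
A pose or a line that the arm cannot do raises ctrl.IKError and nothing moves.
- ctrl.sign_off(): hands the job in; it is judged then, once.
The state is a dict: "t": time; "joint_positions": joint angles; "qvel": joint speeds; "tau": joint torques, N m; "tool_pos": TCP position; "ee_rot": TCP orientation; "force": force on the tool from outside, world axes, zero at the start; "moment": the same for the moment, N m; "width": finger opening in mm; "grasp_force": force on a finger pad.
Only numpy, scipy, OpenCV 4.12 (cv2) and the standard library are available. Lean on these libraries where they do the work, as an engineer would, in place of code of your own. Each camera call takes 0.05 s, during which the arm holds its last target. There are 200 camera calls.

TASK

The dish carrier lies askew on the imaging stage, its notched far left corner (seen from the robot) on the left peg. Keeping it flat on the stage and its notch on that peg, push its diagonally opposite (near right) corner round until its far long edge is flush against the right peg as well; then swing the latch fully closed along its near edge. Leave the dishes, boxes and glassware around it where they stand.

Things in the scene. Friction and masses are not known exactly. Their poses are not given: they have to be found in the camera images.
- stage: Black imaging stage, a flat slab 310 x 340 x 15 mm fixed to the bench (its top face is 15 mm above the bench). Origin: on its underside, below the centre of the carrier's home place; the slab spans x -170 to 140 mm and y -165 to 175 mm. Its x axis points roughly away from the robot (far), y to the left, z up. It carries two steel pegs and a swing latch.
- heel_peg (a point): Foot (at the stage's top face) of the left, or heel, peg: fixed steel, 12 mm diameter, 30 mm tall, at x 60, y 68 mm of the stage. The carrier's notch sits on it.
- toe_peg (a point): Foot (at the stage's top face) of the right, or toe, peg: fixed steel, 12 mm diameter, 30 mm tall, at x 74, y -60 mm of the stage. The carrier's far edge comes to rest flat against its near side.
- carrier_heel (a point): Point in the notch of the carrier's far long edge, half-way up, that lies on the heel peg's axis when the peg is nested. The notch is 15 mm wide, 14 mm deep, its floor 6 mm nearer (-x) than this point. Home: this point over the heel peg, carrier axes parallel to the stage's. It starts within 1 mm of nested, turned 0.3 to 0.55 rad clockwise (from above) from home, its right end too near the robot.
- carrier_toe (a point): Point of the carrier's far long edge, half-way up, at x 8, y -128 mm from the notch point (carrier's axes): it touches the toe peg when home. Axes as the carrier's.
- carrier_corner (a point): The carrier's near right corner, half-way up, diagonally opposite the notched corner (x -120, y -158 mm from the notch point). Best pushed on the near long edge some 35 mm in from this corner, on an arc about the heel peg; a push right at the corner may draw the notch off its peg. Axes as the carrier's.
- latch (a joint): Swing latch angle, rad: 0 = closed, a hard stop (bar along the stage's y, 2.5 mm in front of the near long edge of a carrier at home); grows up to 1.6 as it opens towards the robot, counter-clockwise from above. Light friction (0.06 N m): stays where it is left. Cannot close on a carrier that is not home.
- latch_pivot (a point): Pivot of the latch at the stage's top face, at x -70.5, y -125 mm of the stage, beyond the carrier's right end. The steel bar reaches 75 mm from it, is 16 mm wide, and spans 2 to 16 mm above the stage's top.
- latch_knob (a point): Centre of the latch's upright grey round knob, 60 mm from the pivot along the bar: 18 mm diameter, 34 mm tall, from 16 to 50 mm above the stage's top. Its y axis points along the bar away from the pivot.
- small_dish: Bystander, leave alone: lidded culture dish, 58 mm diameter, 14 mm tall, standing on the stage near its near left corner. Origin: centre of its underside.
- slide_box: Bystander, leave alone: closed grey slide box, 34 x 84 x 22 mm, standing on the stage beyond the pegs. Origin: centre of its underside.
- dish_stack: Bystander, leave alone: stack of four 90 mm culture dishes, 59 mm tall, on the bench to the left. Origin: centre of its underside.
- bottle: Bystander, leave alone: amber bottle, 72 mm diameter, 140 mm tall, on the bench to the right. Origin: centre of its underside.
- beaker: Bystander, leave alone: glass beaker, 76 mm diameter, 90 mm tall, on the bench to the right. Origin: centre of its underside.
- tip_box: Bystander, leave alone: pipette tip box, 87 x 122 x 71 mm, on the bench to the left. Origin: centre of its underside.
- carrier: Loose aluminium plate, about 0.3 kg (some 3 to 8 N turn it), 128 (its x) by 180 (its y) by 16 mm thick, flat on the stage, with a 90 mm clear dish clipped on its middle (dish top 30 mm above the plate's underside). Origin: on the underside below the notch point; from there it spans x -120 (near long edge) to 8 (far long edge), y -158 to 22 mm.
Things that resemble listed ones, but are neither listed nor needed, are in the scene too. There is more than one size of the carrier; the job needs the middle-sized.

How it is judged:
By the outcome, as a careful person would: the job done as asked, in the order asked, and still so for the second after the job is handed in, with the robot touching nothing.
It also fails if it takes over 50 s, if anything falls off the work surface, if the arm or the gripper's body presses on something with over 40 N, if the wrist force passes 120 N, or if a joint passes its speed limit or range.

## Working session

There is one attempt and no reset: what is moved stays moved. The work goes in short steps, each a Python script; the robot and the scene stay as the last script left them, time stands still between calls to the robot, and variables do not carry over. Pictures are saved under pics/ and viewed, at most 10 in all, crops included, and the job is handed in when it is done.

```bash
ls; mkdir -p pics; python3 - <<'E'
from cell import ctrl
import cv2,numpy as np,pickle
d={}
for n in("top","scene"):
    r=ctrl.read_camera(n);d[n]=r;cv2.imwrite(f"pics/{n}0.png",r["pixels"]);print(n,np.round(r["intrinsics"],1).tolist(),np.round(r["pose"],3).tolist())
pickle.dump(d,open("c0.pkl","wb"))
o=ctrl.get_obs();print(o["t"],o["ee_rot"],o["force"])
E
```

```text
pics
top [[484.2, 0.0, 303.4], [0.0, 484.2, 207.8], [0.0, 0.0, 1.0]] [[0.016, -0.972, 0.234, 119.38], [-1.0, -0.016, 0.0, 14.213], [0.004, -0.234, -0.972, 1486.69], [0.0, 0.0, 0.0, 1.0]]
scene [[475.1, 0.0, 307.8], [0.0, 475.1, 201.4], [0.0, 0.0, 1.0]] [[-0.364, 0.761, -0.537, 1245.26], [0.931, 0.297, -0.211, 300.239], [-0.001, -0.577, -0.817, 1261.962], [0.0, 0.0, 0.0, 1.0]]
0.1 [-5.34178080e-01 -3.09525022e+00  2.33220475e-03] [0.47022479 0.50125278 0.1235355 ]
```

View pics/top0.png

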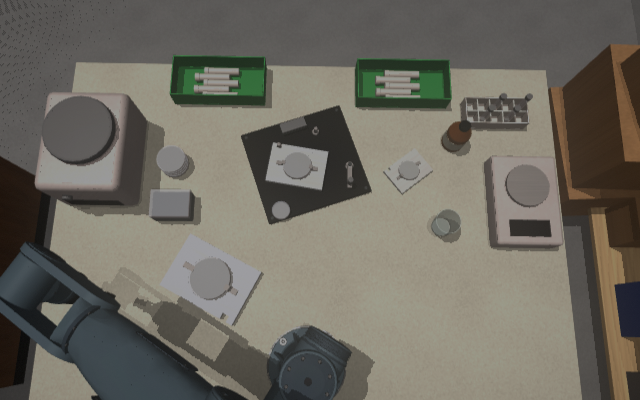

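View pics/scene0.png

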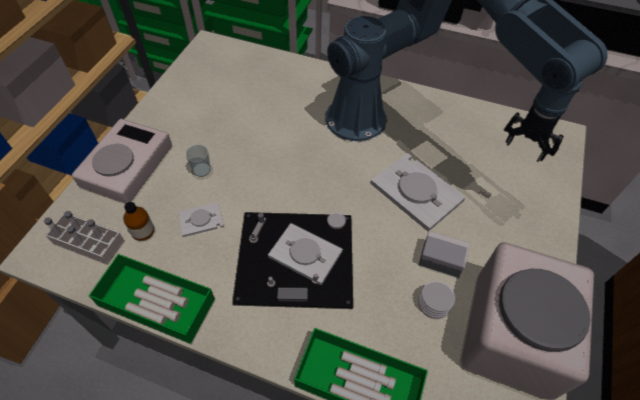

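The top view shows three carriers: a large one at (211,278) lying on the bench, a small one at (408,171) on the bench, and the middle one at (297,167) on the black stage. The middle one is the target: it is mid-sized and lies on the stage. The latch knob is at about (348,167), the pegs are near (278,146) and (315,130), and the stage corners are (242,135), (339,107), (371,190) and (271,222). Next I'll fit the stage and enlarge a crop.

```bash
cat > h.py <<'E'
import numpy as np,cv2
def ray(r,uv):
    uv=np.atleast_2d(uv).astype(float);K=r["intrinsics"];T=np.array(r["pose"])
    d=np.c_[(uv[:,0]-K[0][2])/K[0][0],(uv[:,1]-K[1][2])/K[1][1],np.ones(len(uv))]@T[:3,:3].T
    return T[:3,3],d
def plane(r,uv,z):
    o,d=ray(r,uv);return (o+d*((z-o[2])/d[:,2])[:,None])[:,:2]
def proj(r,P):
    T=np.linalg.inv(np.array(r["pose"]));p=np.atleast_2d(P)@T[:3,:3].T+T[:3,3];q=p@np.array(r["intrinsics"]).T
    return q[:,:2]/q[:,2:]
def stage(r,box):
    x0,y0,x1,y1=box;m=np.zeros((400,640),np.uint8);g=r["pixels"].max(2)
    m[y0:y1,x0:x1]=(g[y0:y1,x0:x1]<60)*255
    c=max(cv2.findContours(m,cv2.RETR_EXTERNAL,cv2.CHAIN_APPROX_NONE)[0],key=cv2.contourArea)
    P=plane(r,cv2.convexHull(c)[:,0],15).astype(np.float32)
    (cx,cy),(w,h),a=cv2.minAreaRect(P)
    a=np.radians(a)
    while a>np.pi/4:a-=np.pi/2
    while a<-np.pi/4:a+=np.pi/2
    R=np.array([[np.cos(a),-np.sin(a)],[np.sin(a),np.cos(a)]])
    return np.array([cx,cy])-R@[-15,5],a,(w,h)
E
python3 - <<'E'
import pickle,cv2
from h import *
d=pickle.load(open("c0.pkl","rb"))
print(stage(d["top"],(230,95,385,235)));print(stage(d["scene"],(225,205,362,312)))
a=cv2.resize(d["top"]["pixels"][95:235,225:430],None,fx=3.9,fy=3.9,interpolation=cv2.INTER_CUBIC)
cv2.imwrite("pics/crop0.png",cv2.convertScaleAbs(a,alpha=1.5))
E
```

```text
(array([636.67906524,  12.1182747 ]), np.float64(0.3372163481551537), (307.8288269042969, 336.5794677734375))
(array([643.51703962,  15.85817374]), np.float64(0.33879057596501316), (310.0228576660156, 336.49658203125))
```

View pics/crop0.png

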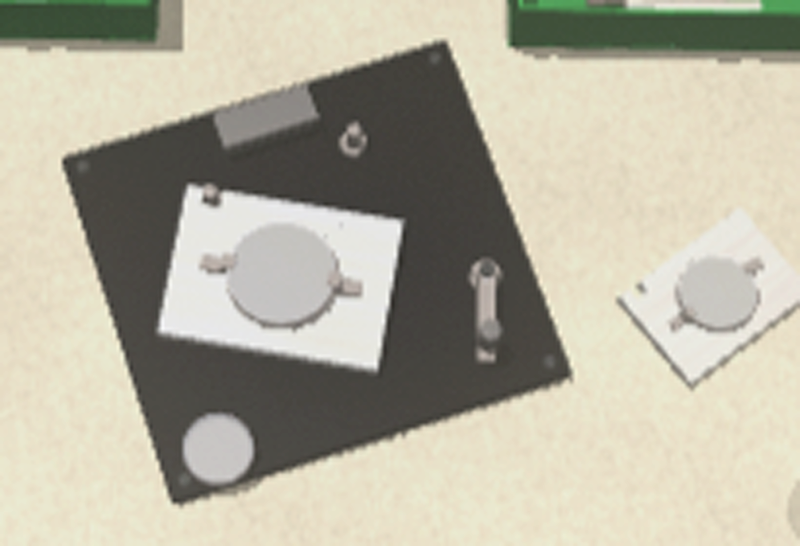

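The crop confirms the target. The middle carrier, centre (281,278) in the crop, lies on the stage with its notch on the left peg at (210,193). The toe peg is at (352,138), the latch pivot at (487,268) and the knob at (489,328). The small carrier at (718,292) is a decoy on the bench. Next I'll take a wrist view from above for precise positions.

```bash
cat >> h.py <<'E'
from scipy.spatial.transform import Rotation as Ro
def down(psi):  # tool x at world angle psi, z down
    c,s=np.cos(psi),np.sin(psi)
    return Ro.from_matrix(np.array([[c,s,0],[s,-c,0],[0,0,-1.]])).as_rotvec()
def wshot(ctrl):
    o=ctrl.get_obs();r=dict(ctrl.read_camera("wrist"))
    T=np.eye(4);T[:3,:3]=Ro.from_rotvec(o["ee_rot"]).as_matrix();T[:3,3]=o["tool_pos"]
    r["pose"]=T@np.array(r["hand_eye"]);return r
def wproj(r,P):
    T=np.linalg.inv(r["pose"]);p=np.atleast_2d(P)@T[:3,:3].T+T[:3,3]
    K=np.array(r["intrinsics"]);rho=np.hypot(p[:,0],p[:,1]);k=np.arctan2(rho,p[:,2])/np.maximum(rho,1e-9)
    return np.c_[K[0,0]*p[:,0]*k+K[0,2],K[1,1]*p[:,1]*k+K[1,2]]
def rect(r,z,c=(635,15),s=2,w=420,h=280):  # ortho picture of plane z: up=+x, left=+y, s px/mm
    v,u=np.mgrid[0:h*s,0:w*s];P=np.c_[(c[0]+h/2-v/s).ravel(),(c[1]+w/2-u/s).ravel(),np.full(u.size,float(z))]
    m=wproj(r,P).astype(np.float32).reshape(h*s,w*s,2)
    return cv2.remap(r["pixels"],m,None,cv2.INTER_CUBIC)
E
python3 - <<'E'
from cell import ctrl
from h import *
import pickle
p=ctrl.get_obs()["tool_pos"];ctrl.move_linear([p[0],p[1],340],v=250)
psi=np.pi+.338
ctrl.reach([600,15,340],down(psi));ctrl.command_gripper(0);ctrl.wait(.2)
r=wshot(ctrl);pickle.dump(r,open("w1.pkl","wb"))
print(np.round(r["hand_eye"],2),np.round(r["intrinsics"],1),np.round(r["pose"],2));o=ctrl.get_obs();print(o["t"],o["tool_pos"],o["joint_positions"],o["force"],o["width"])
cv2.imwrite("pics/w1.png",r["pixels"])
cv2.imwrite("pics/w1r.png",cv2.resize(rect(r,15,w=400,h=300),(800,600)))
E
```

```text
[[   0.     -0.95   -0.31   80.21]
 [   1.      0.     -0.      1.65]
 [   0.     -0.31    0.95 -142.96]
 [   0.      0.      0.      1.  ]] [[309.7   0.  325. ]
 [  0.  309.7 195.4]
 [  0.    0.    1. ]] [[-3.3000e-01  9.0000e-01  2.9000e-01  5.2378e+02]
 [ 9.4000e-01  3.2000e-01  1.0000e-01 -1.0090e+01]
 [-0.0000e+00  3.1000e-01 -9.5000e-01  4.8296e+02]
 [ 0.0000e+00  0.0000e+00  0.0000e+00  1.0000e+00]]
4.0667 [599.98941979  14.96484859 339.98819894] [-1.72611084e-01  1.70081977e-01  1.40244243e+00 -1.95146482e-05
  1.56912943e+00 -2.08135132e+00] [ 0.0611323  -0.63226934  0.14033014] -0.06579744440916498
```

View pics/w1.png

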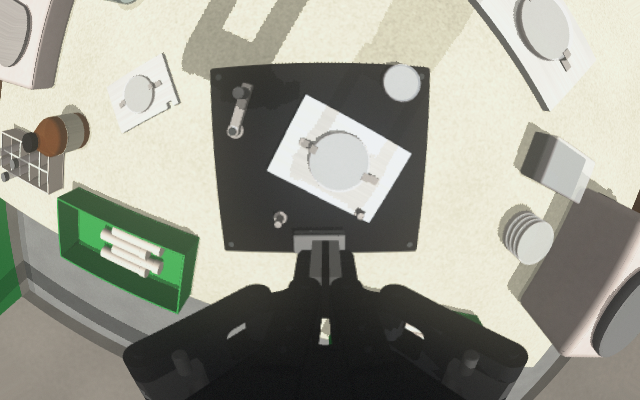

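View pics/w1r.png

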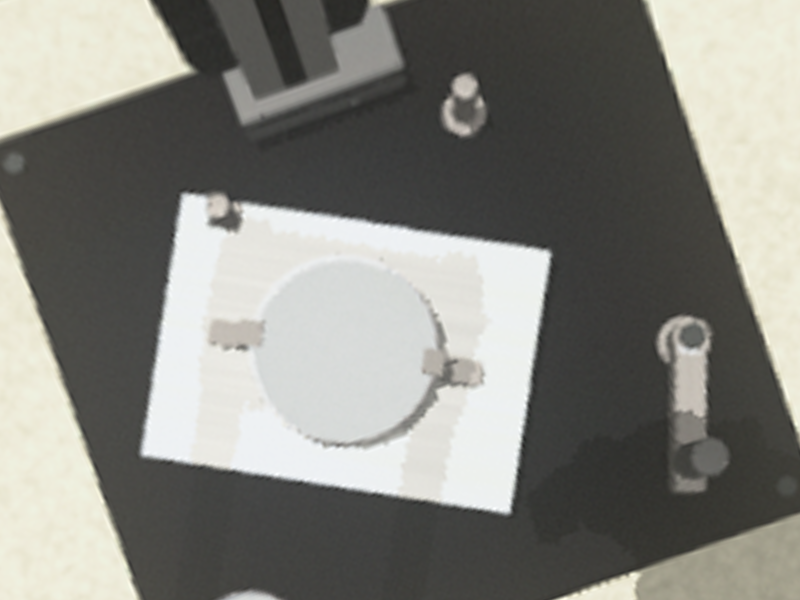

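The rectified wrist view is at 2 px/mm, with up as +x. The carrier corners are at (182,193), (551,248), (512,514) and (142,456). The toe peg foot is at (464,115), the latch pivot at (684,338) and the knob top near (710,457). I'll get the precise carrier pose now.

```bash
cat >> h.py <<'E'
def carrier(r,c=(635,15),z=31,w=420,h=320):
    g=rect(r,z,c,2,w,h);hsv=cv2.cvtColor(g,cv2.COLOR_BGR2HSV)
    m=((g.min(2)>150)*255).astype(np.uint8);m=cv2.morphologyEx(m,cv2.MORPH_OPEN,np.ones((5,5)))
    cs=[k for k in cv2.findContours(m,cv2.RETR_EXTERNAL,cv2.CHAIN_APPROX_NONE)[0] if cv2.pointPolygonTest(cv2.convexHull(k),(w-20.,h+0.),False)>0]
    k=min(cs,key=lambda k:cv2.contourArea(cv2.convexHull(k)))
    P=np.c_[c[0]+h/2-k[:,0,1]/2,c[1]+w/2-k[:,0,0]/2].astype(np.float32)
    (cx,cy),(a,b),t=cv2.minAreaRect(P);t=np.radians(t)
    if a>b:t+=np.pi/2;a,b=b,a
    t=(t+np.pi/2)%np.pi-np.pi/2
    R=np.array([[np.cos(t),-np.sin(t)],[np.sin(t),np.cos(t)]])
    return np.array([cx,cy])-R@[-56,-68],t,(a,b)   # notch point, yaw, size
E
python3 - <<'E'
from h import *
import pickle
r=pickle.load(open("w1.pkl","rb"));n,t,s=carrier(r);print(n,t,s)
a=.338;O=np.array([639,14]);R=np.array([[np.cos(a),-np.sin(a)],[np.sin(a),np.cos(a)]])
print("heel",O+R@[60,68],"toe",O+R@[74,-60],"piv",O+R@[-70.5,-125])
# knob top: raw wrist px near (240,91)
g=rect(r,65);cv2.imwrite("pics/k.png",cv2.resize(g[250:,500:],None,fx=2,fy=2))
E
```

```text
[672.10685004  98.67339081] -0.15776872561154764 (130.13613891601562, 181.23220825195312)
heel [673.05632286  98.04859828] toe [728.7091168  -18.06671736] piv [ 613.939022   -127.30533387]
```

View pics/k.png

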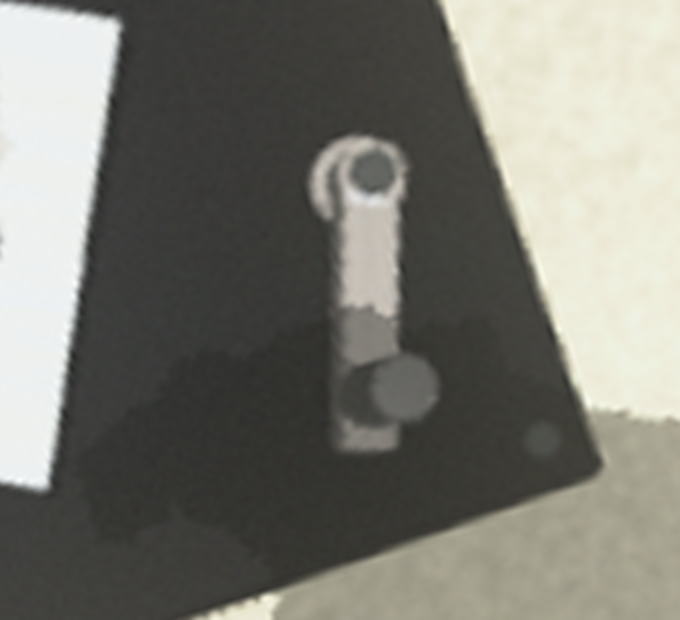

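The wrist fit puts the carrier's notch at (672,98.7) against the heel peg at (673,98), so they agree. Its yaw is -0.158 and home is +0.338. The knob is at (553,-126) and the latch is about 1.22 rad open. I'll push along the arc with shut fingers, watching the force.

```bash
cat >> h.py <<'E'
def rot(t):return np.array([[np.cos(t),-np.sin(t)],[np.sin(t),np.cos(t)]])
H=np.array([672.6,98.4])
def fpos(t,g,z=19.):  # finger centre on the near edge, gap g (mm) from it
    return [*(H+rot(t)@[-131-g,-123.]),z]
E
python3 - <<'E'
from cell import ctrl
from h import *
t=-.158
def F(t):
    o=ctrl.get_obs();return float(-(o["force"][:2]-f0)@[np.cos(t),np.sin(t)]),float((o["force"][:2]-f0)@[-np.sin(t),np.cos(t)]),o["t"]
ctrl.reach(fpos(t,25,120),down(np.pi+t));ctrl.move_linear(fpos(t,25),v=120);ctrl.wait(.2)
f0=np.array(ctrl.get_obs()["force"][:2]);print(f0,F(t))
ctrl.move_linear(fpos(t,4),v=60)
g=4
while g>-6:
    g-=1;ctrl.move_linear(fpos(t,g),v=30);f=F(t)
    if f[0]>2:break
print("contact g",g,f)
log=[]
while t<.30:
    t+=.0305;ctrl.move_linear(fpos(t,g),down(np.pi+t),v=35);f=F(t);log.append((round(t,3),*np.round(f,1)))
    if f[0]>15:break
print(*log,sep="\n")
E
```

```text
[0.16504565 0.5610432 ] (0.0, 0.0, 6.2167)
contact g -3 (2.7694829139781625, -1.5481326004717364, 8.4667)
(-0.128, np.float64(0.8), np.float64(-0.7), np.float64(8.8))
(-0.097, np.float64(0.3), np.float64(-0.9), np.float64(9.1))
(-0.067, np.float64(-0.5), np.float64(-0.8), np.float64(9.4))
(-0.036, np.float64(1.2), np.float64(-0.4), np.float64(9.7))
(-0.006, np.float64(0.9), np.float64(-0.9), np.float64(10.0))
(0.025, np.float64(1.4), np.float64(-1.7), np.float64(10.3))
(0.055, np.float64(0.4), np.float64(-1.1), np.float64(10.6))
(0.086, np.float64(0.1), np.float64(-0.3), np.float64(10.9))
(0.116, np.float64(0.3), np.float64(-0.6), np.float64(11.2))
(0.147, np.float64(0.6), np.float64(-0.4), np.float64(11.6))
(0.177, np.float64(0.6), np.float64(-0.4), np.float64(11.9))
(0.208, np.float64(1.0), np.float64(-1.2), np.float64(12.2))
(0.238, np.float64(-0.1), np.float64(-1.2), np.float64(12.5))
(0.269, np.float64(-0.2), np.float64(-0.7), np.float64(12.8))
(0.299, np.float64(-0.4), np.float64(-0.8), np.float64(13.1))
(0.33, np.float64(6.9), np.float64(0.3), np.float64(13.4))
```

```bash
python3 - <<'E'
from cell import ctrl
from h import *
import pickle
t=.33;f0=np.array([.165,.561])
def F(t):
    o=ctrl.get_obs();f=o["force"][:2]-f0;return round(float(-f@[np.cos(t),np.sin(t)]),1),round(o["t"],2)
for i in range(14):
    t+=.003;ctrl.move_linear(fpos(t,-3),down(np.pi+t),v=10);ctrl.wait(.05);f=F(t);print(round(t,3),f)
    if f[0]>14:break
r=wshot(ctrl);pickle.dump(r,open("w2.pkl","wb"));d=ctrl.read_camera("top");pickle.dump(d,open("c2.pkl","wb"))
cv2.imwrite("pics/w2r.png",rect(r,31,w=400,h=300))
E
```

```text
0.333 (7.0, 13.7)
0.336 (8.4, 14.0)
0.339 (8.9, 14.3)
0.342 (11.2, 14.6)
0.345 (11.6, 14.9)
0.348 (12.9, 15.2)
0.351 (13.6, 15.5)
0.354 (15.6, 15.8)
```

View pics/w2r.png

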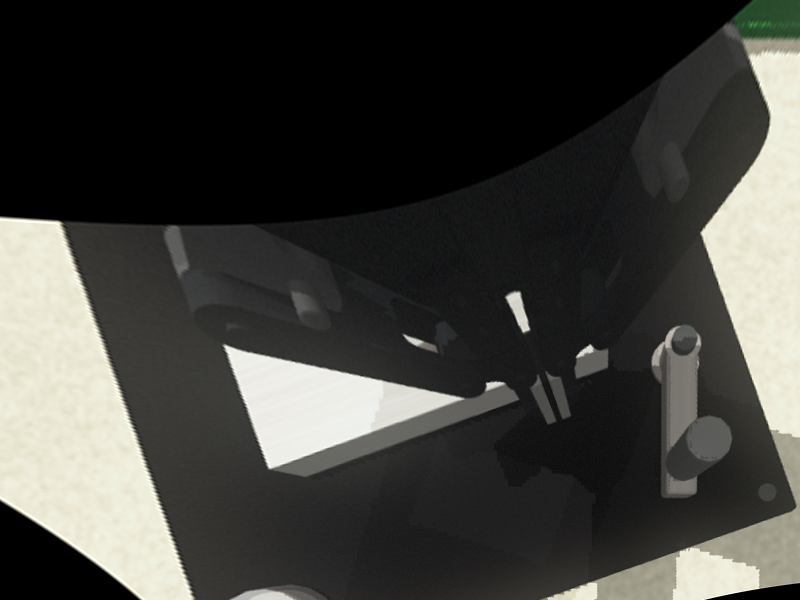

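The view shows the fingers at about (552,410) against the near edge, and the plate edge now parallel to the stage. The force rises stiffly, so the carrier is on the toe peg. I'll back off, rise and check from above.

```bash
python3 - <<'E'
from cell import ctrl
from h import *
import pickle
t=.345
ctrl.move_linear(fpos(t,5),v=40);ctrl.move_linear(fpos(t,5,110),v=150)
ctrl.reach([600,15,340],down(np.pi+.338));ctrl.wait(.15)
r=wshot(ctrl);pickle.dump(r,open("w3.pkl","wb"));print(carrier(r),ctrl.get_obs()["t"])
cv2.imwrite("pics/w3r.png",rect(r,31,w=400,h=300))
E
```

```text
(array([673.99215679, 101.42438574]), np.float64(0.34945127638762763), (136.33583068847656, 181.49844360351562)) 18.2
```

View pics/w3r.png

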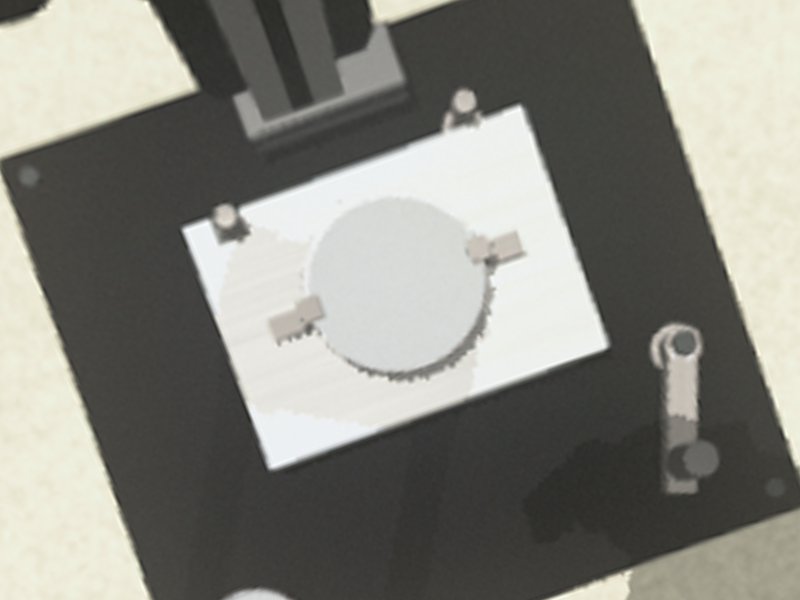

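The carrier is home: the notch is on the heel peg at (224,220), the far edge is flush with the toe peg at (463,115), and the near edge runs parallel to the stage from (268,470) to (608,347). Next is the latch, pushing the knob round its arc.

```bash
python3 - <<'E'
from cell import ctrl
from h import *
import pickle
P=np.array([614.5,-127.]);A=.345
def kp(phi,g,z=38.):
    a=A+np.pi/2+phi;u=np.array([np.cos(a),np.sin(a)]);c=np.array([u[1],-u[0]])
    return [*(P+60*u-c*(9+11+g)),z],down(A+phi)
phi=1.22
p,o=kp(phi,15,150);ctrl.reach(p,o);p,o=kp(phi,15);ctrl.move_linear(p,o,v=120);ctrl.wait(.15)
f0=np.array(ctrl.get_obs()["force"][:2])
def F(phi):
    s=ctrl.get_obs();return round(float(-(s["force"][:2]-f0)@[np.cos(A+phi),np.sin(A+phi)]),1),round(s["t"],2)
print(F(phi));ctrl.move_linear(*kp(phi,0),v=50);print(F(phi))
while phi>-.16:
    st=.1 if phi>.15 else .015
    phi-=st;ctrl.move_linear(*kp(phi,0),v=40 if st>.05 else 15);f=F(phi);print(round(phi,3),f)
    if f[0]>10:break
ctrl.move_linear(*kp(phi,10),v=40);p,o=kp(phi,10,150);ctrl.move_linear(p,o,v=150)
ctrl.reach([600,15,340],down(np.pi+.338));ctrl.wait(.15)
r=wshot(ctrl);pickle.dump(r,open("w4.pkl","wb"));print(carrier(r),ctrl.get_obs()["t"])
cv2.imwrite("pics/w4r.png",rect(r,31,w=400,h=300))
E
```

```text
(0.0, 20.86)
(-0.6, 21.31)
1.12 (0.2, 21.62)
1.02 (-0.1, 21.93)
0.92 (0.1, 22.23)
0.82 (0.0, 22.54)
0.72 (0.2, 22.85)
0.62 (-0.0, 23.16)
0.52 (0.2, 23.47)
0.42 (0.2, 23.77)
0.32 (-0.2, 24.08)
0.22 (0.5, 24.39)
0.12 (-0.4, 24.7)
0.105 (0.6, 24.95)
0.09 (1.5, 25.2)
0.075 (1.6, 25.45)
0.06 (1.5, 25.7)
0.045 (0.9, 25.95)
0.03 (1.8, 26.2)
0.015 (0.3, 26.45)
-0.0 (1.6, 26.7)
-0.015 (5.4, 26.95)
-0.03 (9.5, 27.2)
-0.045 (12.6, 27.45)
(array([674.13961707, 101.32003374]), np.float64(0.34829300105052496), (136.41122436523438, 181.2605743408203)) 31.4917
```

View pics/w4r.png

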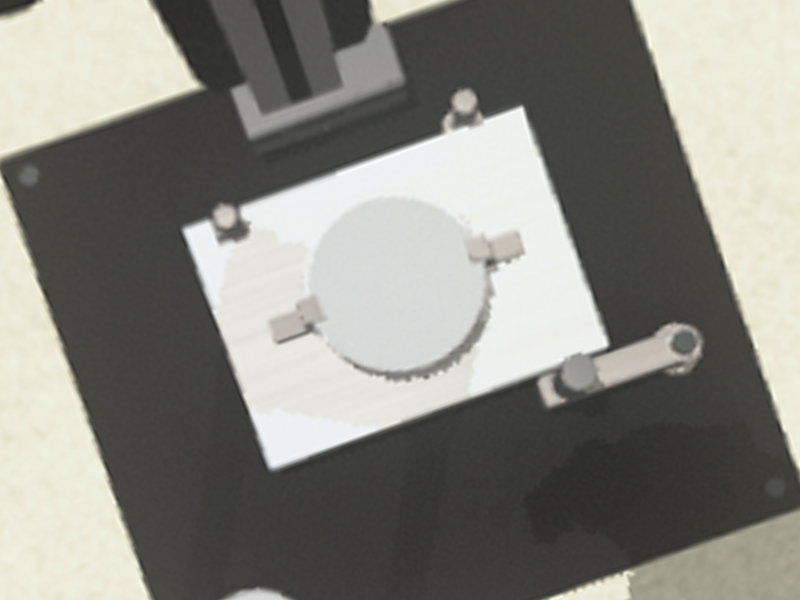

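The latch bar now lies parallel along the near edge, from pivot (684,342) to tip (548,390). It met its hard stop, and the carrier has not moved.

```bash
python3 -c "
from cell import ctrl
print(ctrl.sign_off())"
```

```text
the job is handed in; nothing more can be done
None
```

I pushed the carrier home, with its notch on the heel peg and its far edge against the toe peg. I then closed the latch to its hard stop and handed the job in at about 32 s; the final wrist view confirmed both.

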